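# Air the bread box

## Task

Air the bread box, the wider of the two lever-lid boxes: with the fingertips press its front lever all the way down so that the lid stands fully open, and keep it open for three seconds. Then ease the lever up slowly so that the lid comes down without slamming and ends shut. Work the lid by the lever only, never touching the lid itself, and leave the narrow flour caddy and everything else on the counter as it stands.

Things in the scene. Friction and masses are not known exactly. Their poses are not given: they have to be found in the camera images.
- bread_box: The bread box: the WIDE one of two steel boxes of one make with flat wooden lids hinged at the back. 170 mm deep, 280 wide, 162 high with its shut lid; it cannot shift. Origin: centre of its underside; its own x runs from front to back (the front looks to -x at yaw 0). A press lever projects 92 mm from the middle of the front; inside, it is linked to the lid.
- bread_lever (a joint): Press lever of the bread box, rad: 0 at rest (slopes up outwards by 0.25), 0.5 pressed fully down on its stop (slopes down by 0.25). Its pivot is a level axis along the front face, 90 mm up. It pushes back with about 2 to 9 N at the pad (most when the lid is shut), from the lid's weight, and comes up by itself when let go.
- bread_pad (a point): Centre of the top face of the lever's flat pad, the place to press; moves with the lever. The pad is 45 mm wide (across the box), 34 long, 5 thick, its centre 77.5 mm from the pivot. At rest the point lies 75 mm in front of the face, 112 mm above the counter; fully pressed 76 mm in front, 73 mm above the counter.
- bread_lid (a joint): Lid of the bread box, rad: 0 shut, 1.1 fully open. It stands at 2.2 times the lever's angle: it rises as the lever is pressed and falls by its own weight when the lever is let go; let go when open, it falls in a fraction of a second and slams.
- bread_lid_edge (a point): Middle of the front upper edge of the bread box's lid, 173 mm from the hinge; 162 mm above the counter when shut; it rises and swings backwards as the lid opens.
- caddy_box: The flour caddy, to be left alone: the NARROW box of the same make, with the same lever and lid; 170 mm deep, 150 wide, 162 high; it cannot shift. Origin and axes as for the bread box. The two boxes stand side by side, in either order.
- caddy_lid (a joint): Lid of the flour caddy, rad: 0 shut, 1.1 open.
- basket: Bystander: round rattan proofing basket, 220 mm across, about 85 mm high. Origin: centre of its underside.
- ramekin: Bystander: white ceramic ramekin, 80 mm across, 45 mm high, in front of the boxes. Origin: centre of its underside.
- scraper: Bystander: steel bench scraper with a round wooden handle, lying flat, 95 by 150 mm, 24 mm high. Origin: centre of its underside.
- jar: Bystander: closed glass starter jar with an aluminium screw lid, 90 mm across, 130 mm high. Origin: centre of its underside.
- timer: Bystander: mechanical kitchen timer with a knob, 72 mm across, 58 mm high. Origin: centre of its underside.
- oil: Bystander: green glass oil bottle, 64 mm across, 240 mm high. Origin: centre of its underside.

How it is judged:
By the outcome, as a careful person would: the job done as asked, in the order asked, and still so for the second after the job is handed in, with the robot touching nothing.
It also fails if it takes over 48 s, if anything falls off the work surface, if the arm or the gripper's body presses on something with over 40 N, if the wrist force passes 120 N, or if a joint passes its speed limit or range.

## Robot

A 7-joint arm with a two-finger parallel gripper is mounted at the origin on the work surface. World frame = base frame: x ahead of the robot, y to its left, z up, the work surface at z = 0. Lengths are in m, angles in rad, forces in N, time in s.
With the tool pointing down it reaches from about 0.4 to 0.9 m from the base axis. Payload 5.5 kg.
Tool frame: the origin (TCP) lies midway between the tips of the shut fingers; the grasp point (between the pads) lies behind it (r.hold_point_z is the z of the grasp point in the tool frame, in m); z points along the fingers, y is the line along which they close (so a half turn about z gives the same grasp; the last joint's range is limited). The gripper opens to 92 mm and grips with 3 to 60 N. Pads are 19 mm wide; open, the fingers measure 130 mm over their backs; the gripper's body (75 mm by 190 mm) begins 47 mm behind the grasp point.
Start: joints at [-0.987, 0.501, -0.427, 1.55, 0.221, 1.138, -0.21], TCP at [0.205, 0.617, 0.227] pointing down, gripper open.
Joint ranges: [-2.88, 2.88], [-0.31, 2.03], [-1.54, 1.56], [0.2, 2.42], [-1.41, 4.55], [0.19, 2.02], [-2.57, 2.57]. Speed limits (rad/s): [2.57, 2.57, 3.14, 3.14, 3.14, 3.14, 3.14].

## Interface

Orientations are given as [roll, pitch, yaw] about the fixed x, y, z axes, in that order (R = Rz(yaw) Ry(pitch) Rx(roll)).
In Python, from workcell import r gives the robot as it stands.
- The arm moves only by the tool drive_tool, never from a script. Its argument "series" is text: rows parted by semicolons, each of 7 numbers parted by spaces: the gripper's target within -1 to 1 (shut at 1, half-way at 0, fully open at -1), then the shift along the tool's x, y, z as a fraction of full scale, then the turn, a rotation vector about the tool's x, y, z as a fraction of full scale. In form: claw x y z ax ay az; .... A call has 1 to 8 rows; each row shifts and turns the commanded pose from where the row before left it, along the tool's axes as they then stand; what a row does not reach is not made up. Full scale, the value 1, is 6 cm for a shift and 0.1 rad for a turn. A row lasts 1/8 s, in which the tool goes at most 62.5 mm and 10.7 degrees, less where a joint would pass 70% of its speed; a pose out of reach is approached as far as the arm can. A call with a number of a shift or a turn outside -1 to 1 is refused whole. A call with a gripper value outside its range is refused whole. The fingers move at their own pace and stop on an object; "force" is the grip in N (left out, the last holds). Time passes only in rows, so rows that do not move let the fingers close. It gives the time, the measured TCP pose, the force, the opening and the grip force at its end, in the units of the state.
- r.read_state(): the state, without advancing time (a new reading comes with each control period).
- r.capture(name): name is "side" or "top"; returns the picture (384x512x3 uint8, blue, green, red); there is no depth.
- r.camera_info(name): a dict with "intrinsics" (3x3 intrinsics, pixels), "k1" (the pictures are not rectified: a ray, as slopes to the right and down, at radius r is drawn at 1 + k1 r^2 times it, then the intrinsics apply), "cam_to_world" (4x4, takes a point from camera to world coordinates). Camera axes: x right, y down, z forward; pixel columns grow to the right and rows downward; lengths in m; the calibration is good to about 2 mm. A picture is of the moment at which its call begins. camera_info takes no time and is no camera call.
- r.finish_job(): hands the job in; it is judged then, once.
Trained networks look in the newest picture that a camera, given by its name, has taken for a name from the list of things; names that differ only in an ending like _2 or _b are one class to them, and where a whole thing is asked for, a point or a joint stands for the part that bears it (a point fixed in the world has none). Each returns a list of dicts, best first, with "score" (0 to 1); they miss things now and then, are a little off and sometimes report something else, mostly with a low value. They report only what shows in the picture. A call takes as long as a camera call.
- r.recognise(camera, query): "uv" ([column, row] in pixels, amid what is visible of it).
- r.mark_of(camera, query): "uv" ([column, row] in pixels: a listed point, or the origin of a listed thing).
The state is a dict: "t": time; "joint_pos": joint angles; "qvel": joint speeds; "effort": joint torques, N m; "tcp_pos": TCP position; "ee_rot": TCP orientation; "force": force on the tool from outside, world axes, zero at the start; "ft_torque": the same for the moment, N m; "grip_width": opening from 0.0 (shut) to 1.0 (fully open); "grasp_force": force on a finger pad.
Only numpy, scipy, OpenCV 4.12 (cv2) and the standard library are available. Lean on these libraries where they do the work, as an engineer would, in place of code of your own. Each camera call takes 0.05 s, during which the arm holds its last target. There are 200 camera calls.

## Working session

There is one attempt and no reset: what is moved stays moved. The work goes in short steps, Python scripts to look and compute and a tool call to move; the robot and the scene stay as the last step left them, time stands still between calls to the robot, and variables do not carry over. Pictures are saved under pics/ and viewed, at most 10 in all, crops included, and the job is handed in when it is done.

Besides the shell and the picture viewer there is one more tool, called after "Call:" in YAML: its name, and indented under it one key for each argument. drive_tool: Moves the arm, as the interface text tells. Its arguments: {"type":"object","properties":{"series":{"type":"string"},"force":{"type":"number"}},"required":["series"]}

```bash
mkdir -p pics; cat > h.py <<'E'
import numpy as np, cv2
from workcell import r
def ray(cam,uv):
    c=r.camera_info(cam);K=np.array(c["intrinsics"]);T=np.array(c["cam_to_world"])
    d=np.array([(uv[0]-K[0,2])/K[0,0],(uv[1]-K[1,2])/K[1,1]]);s=d.copy()
    for _ in range(30): s=d/(1+c["k1"]*(s@s))
    return T[:3,3],T[:3,:3]@np.array([s[0],s[1],1])
def at(cam,uv,z):
    o,d=ray(cam,uv);return o+d*(z-o[2])/d[2]
def proj(cam,p):
    c=r.camera_info(cam);K=np.array(c["intrinsics"]);T=np.array(c["cam_to_world"])
    q=T[:3,:3].T@(np.array(p)-T[:3,3]);s=q[:2]/q[2];s=s*(1+c["k1"]*(s@s));return K[:2,:2]@s+K[:2,2]
E
python3 - <<'E'
from h import *
a=r.capture("side");b=r.capture("top")
cv2.imwrite("pics/side.png",a);cv2.imwrite("pics/top.png",b)
zs=dict(bread_pad=.112,bread_box=0,bread_lid_edge=.162,caddy_box=0,basket=0,ramekin=0,scraper=0,jar=0,timer=0,oil=0)
for n,z in zs.items():
  for c in("side","top"):
    print(n,c,[(np.round(m["uv"]),round(m["score"],2),at(c,m["uv"],z).round(3)) for m in r.mark_of(c,n)[:2]])
s=r.read_state();print(s["t"],s["tcp_pos"],s["ee_rot"],r.hold_point_z)
E
```

```text
bread_pad side [(array([216., 174.]), 0.61, array([0.492, 0.18 , 0.112]))]
bread_pad top [(array([148., 181.]), 0.72, array([0.591, 0.465, 0.112])), (array([212., 204.]), 0.44, array([0.501, 0.197, 0.112]))]
bread_box side [(array([243., 176.]), 0.76, array([0.664, 0.235, 0.   ])), (array([226., 156.]), 0.27, array([0.712, 0.439, 0.   ]))]
bread_box top [(array([213., 173.]), 0.87, array([0.645, 0.212, 0.   ]))]
bread_lid_edge side [(array([228., 160.]), 0.74, array([0.545, 0.167, 0.162]))]
bread_lid_edge top [(array([208., 189.]), 0.91, array([0.557, 0.211, 0.162])), (array([251., 228.]), 0.24, array([0.409, 0.038, 0.162]))]
caddy_box side [(array([313., 228.]), 0.74, array([ 0.653, -0.225,  0.   ]))]
caddy_box top [(array([313., 171.]), 0.82, array([ 0.661, -0.224,  0.   ]))]
basket side [(array([353., 300.]), 0.62, array([ 0.501, -0.571,  0.   ]))]
basket top [(array([391., 211.]), 0.82, array([ 0.493, -0.566,  0.   ]))]
ramekin side [(array([219., 220.]), 0.87, array([0.405, 0.043, 0.   ]))]
ramekin top [(array([248., 224.]), 0.59, array([0.428, 0.055, 0.   ]))]
scraper side [(ar
[... 187 characters left out ...]
jar side [(array([174., 162.]), 0.73, array([0.491, 0.546, 0.   ])), (array([355., 298.]), 0.17, array([ 0.511, -0.567,  0.   ]))]
jar top [(array([142., 204.]), 0.86, array([0.503, 0.52 , 0.   ]))]
timer side [(array([249., 269.]), 0.77, array([ 0.333, -0.249,  0.   ]))]
timer top [(array([316., 249.]), 0.74, array([ 0.324, -0.24 ,  0.   ])), (array([142., 205.]), 0.38, array([0.499, 0.518, 0.   ]))]
oil side [(array([201., 158.]), 0.68, array([0.604, 0.494, 0.   ])), (array([356., 298.]), 0.55, array([ 0.515, -0.57 ,  0.   ]))]
oil top [(array([149., 180.]), 0.64, array([0.611, 0.492, 0.   ]))]
1.1 [0.20492822 0.61685637 0.22675802] [ 3.14153655e+00 -2.20840095e-05  2.82081962e+00] -0.0188
```

View pics/top.png

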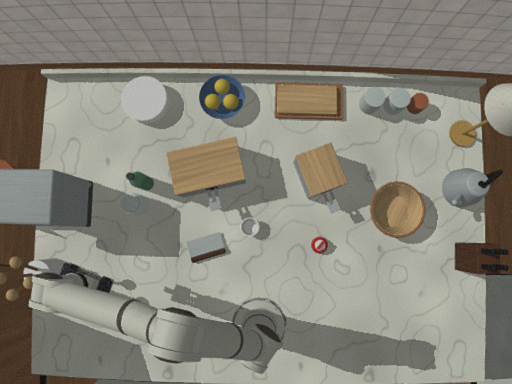

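View pics/side.png

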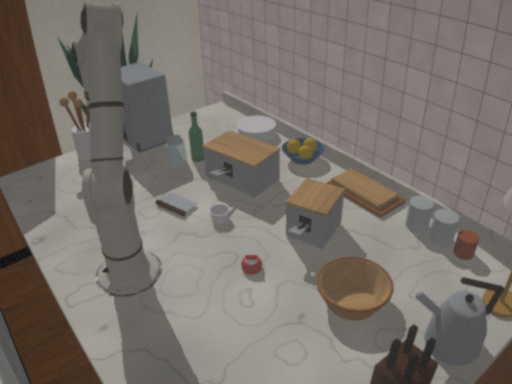

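The wide box is at top pixel (208,165) with its lever pad near (213,204). The narrow caddy is at (320,170), and the ramekin (250,227) and scraper (207,247) sit in front. I'll take a crop to get the yaw and the pad.

```bash
python3 - <<'E'
from h import *
b=cv2.imread("pics/top.png");a=cv2.imread("pics/side.png")
A=cv2.resize(b[130:230,155:275],None,fx=5,fy=5,interpolation=cv2.INTER_CUBIC)
cv2.imwrite("pics/c1.png",A)
cv2.imwrite("pics/c2.png",cv2.resize(a[125:225,190:290],None,fx=6,fy=6,interpolation=cv2.INTER_CUBIC))
E
```

```text
(no output)
```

View pics/c1.png

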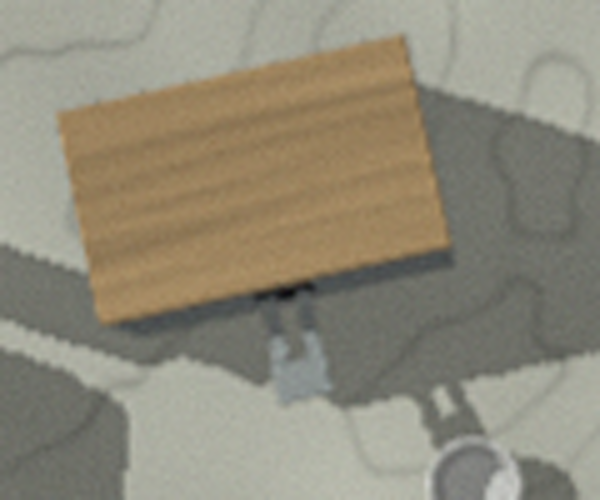

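View pics/c2.png

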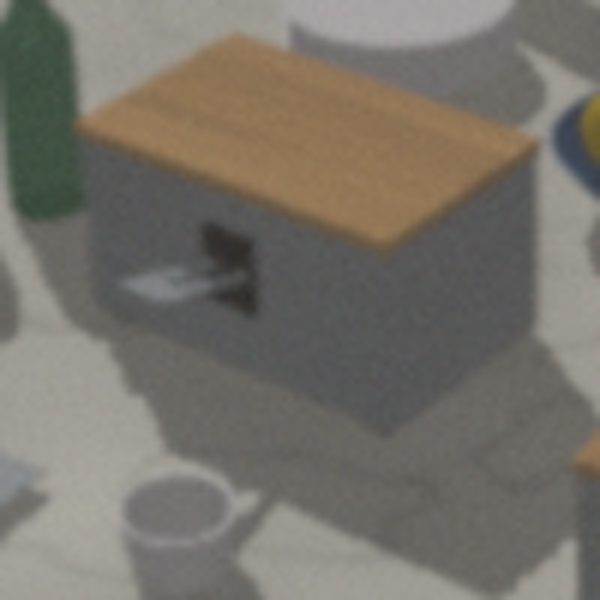

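```bash
python3 - <<'E'
from h import *
from scipy.optimize import least_squares
# corners: FL(box-left i.e. +y), BL, BR, FR
top=np.array([(102,322),(60,112),(405,36),(450,245)])/5+[155-.4,130-.4]
side=np.array([(78,127),(238,36),(537,147),(387,247)])/6+[190-.4,125-.4]
loc=np.array([(-.085,.14),(.085,.14),(.085,-.14),(-.085,-.14)])
def w(p,l,z): 
    c,s=np.cos(p[2]),np.sin(p[2]); return [p[0]+c*l[0]-s*l[1],p[1]+s*l[0]+c*l[1],z]
def f(p): return np.concatenate([proj(c,w(p,l,.162))-u for c,U in(("top",top),("side",side)) for l,u in zip(loc,U)])
s=least_squares(f,[.65,.21,.2],loss="soft_l1");p=s.x;print(p,f(p).round(1))
for c,U in(("top",top),("side",side)): print(c,np.array([at(c,u,.162)[:2] for u in U]).round(3).tolist())
pad=w(p,(-.16,0),.112);print("pad",pad,proj("top",pad),proj("side",pad))
print("pad top meas",at("top",(215,205),.112),"side",at("side",(190+157/6,125+284/6),.112))
print("tip",w(p,(-.177,0),.112), proj("top",w(p,(-.177,0),.116)))
E
```

```text
[0.65083091 0.22296968 0.23712383] [ 0.2  0.1  0.3  0.7 -0.1  0.8 -0.1  0.2  0.3 -0.9  0.1 -0.5  0.7 -1.2
  0.  -0.9]
top [[0.536, 0.34], [0.703, 0.38], [0.769, 0.107], [0.602, 0.067]]
side [[0.53, 0.333], [0.697, 0.375], [0.758, 0.101], [0.597, 0.062]]
pad [np.float64(0.49530809372678075), np.float64(0.1853844149229521), 0.112] [215.18629106 205.87093379] [215.86927546 172.65785349]
pad top meas [0.49881986 0.18624187 0.112     ] side [0.49761397 0.18667887 0.112     ]
tip [np.float64(0.4787837940315234), np.float64(0.18139098036341353), 0.112] [215.94152488 209.91817489]
```

Both cameras agree: the pad is at (0.497, 0.186, 0.112) and the box yaw is 0.237. I'll shut the fingers and travel toward the pad at height.

Call:
drive_tool:
  series: "1 -0.3 -0.25 0 0 0 0; 1 -0.6 -0.45 0 0 0 0; 1 -0.65 -0.5 0 0 0 0; 1 -0.65 -0.5 0 0 0 0; 1 -0.65 -0.5 0 0 0 0; 1 -0.65 -0.5 0 0 0 0; 1 -0.65 -0.5 0 0 0 0; 1 -0.65 -0.5 0 0 0 0"
  force: 20

```text
t: 2.1
tcp_pos: [0.4091, 0.3141, 0.227]
ee_rot: [3.141, 0.001, 2.821]
force: [0.7, 0.8, 1.0]
grip_width: 0.178
grasp_force: 0.0
```

Call:
drive_tool:
  series: "1 0 0 0 0 0 -0.8; 1 0 0 0 0 0 -0.8; 1 0 0 0 0 0 -0.8; 1 0 0 0 0 0 -0.8; 1 0 0 0 0 0 -0.8; 1 0 0 0 0 0 -0.8; 1 0 0 0 0 0 -0.78; 1 0 0 0 0 0 0"

```text
t: 3.1
tcp_pos: [0.4083, 0.3154, 0.2268]
ee_rot: [3.141, 0.0, -2.905]
force: [0.2, 0.2, 0.3]
grip_width: 0.005
grasp_force: 0.0
```

Call:
drive_tool:
  series: "1 -0.24 -0.61 0 0 0 0; 1 -0.23 -0.61 0 0 0 0; 1 -0.23 -0.61 0 0 0 0; 1 -0.23 -0.6 0 0 0 0; 1 0 0 0.3 0 0 0; 1 0 0 0.4 0 0 0; 1 0 0 0.4 0 0 0; 1 0 0 0 0 0 0"

```text
t: 4.1
tcp_pos: [0.4953, 0.1862, 0.1591]
ee_rot: [-3.141, -0.004, -2.906]
force: [-0.7, -0.5, 0.6]
grip_width: 0.007
grasp_force: 0.0
```

```bash
python3 - <<'E'
from h import *
a=r.capture("side");b=r.capture("top")
A=cv2.resize(a[120:220,180:280],(400,400),interpolation=cv2.INTER_CUBIC);B=cv2.resize(b[130:230,155:255],(400,400),interpolation=cv2.INTER_CUBIC)
cv2.imwrite("pics/d.png",np.hstack([A,B]))
s=r.read_state();print(s["t"],s["tcp_pos"],s["ee_rot"],s["force"])
E
```

```text
4.2 [0.49698891 0.18702934 0.16123186] [ 3.14137757e+00  2.71026810e-04 -2.90502662e+00] [ 0.37868721  0.79507037 -0.48742336]
```

View pics/d.png

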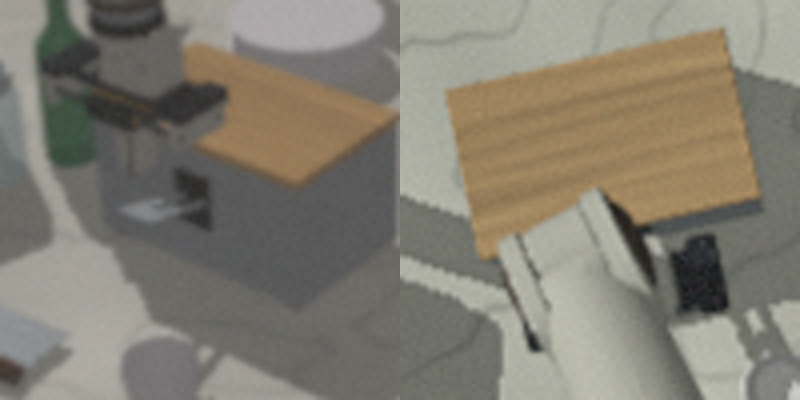

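The side view (left half) shows the shut fingers above the pad at about (130,165), with the pad at (150,210). The gripper body is parallel to the front and clear of the lid, so I'll press.

Call:
drive_tool:
  series: "1 0 0 0.3 0 0 0; 1 0 0 0.3 0 0 0; 1 0 0 0.1 0 0 0; 1 0 0 0.08 0 0 0; 1 0 0 0.08 0 0 0; 1 0 0 0.08 0 0 0; 1 0 0 0.08 0 0 0; 1 0 0 0.08 0 0 0"

```text
t: 5.2
tcp_pos: [0.4957, 0.1866, 0.0949]
ee_rot: [-3.141, -0.002, -2.904]
force: [-5.1, -0.8, 6.3]
grip_width: 0.003
grasp_force: 3.1
```

Call:
drive_tool:
  series: "1 0 0 0.08 0 0 0; 1 0 0 0.08 0 0 0; 1 0 0 0.05 0 0 0; 1 0 0 0.05 0 0 0; 1 0 0 0 0 0 0"

```text
t: 5.82
tcp_pos: [0.4968, 0.1868, 0.0789]
ee_rot: [3.141, -0.0, -2.904]
force: [-2.4, 1.3, 4.5]
grip_width: 0.005
grasp_force: 2.3
```

Call:
drive_tool:
  series: "1 0 0 0.04 0 0 0; 1 0 0 0.04 0 0 0; 1 0 0 0.04 0 0 0; 1 0 0 0 0 0 0"

```text
t: 6.32
tcp_pos: [0.4976, 0.1871, 0.0747]
ee_rot: [-3.141, 0.002, -2.904]
force: [-9.6, -4.2, 29.1]
grip_width: 0.005
grasp_force: 15.2
```

The force jumped to 29 N, so the lever is on its stop. I'll hold and check the lid.

Call:
drive_tool:
  series: "1 0 0 0 0 0 0; 1 0 0 0 0 0 0; 1 0 0 0 0 0 0; 1 0 0 0 0 0 0; 1 0 0 0 0 0 0; 1 0 0 0 0 0 0; 1 0 0 0 0 0 0; 1 0 0 0 0 0 0"

```text
t: 7.32
tcp_pos: [0.4976, 0.1871, 0.0748]
ee_rot: [-3.141, 0.002, -2.904]
force: [-9.7, -3.2, 28.9]
grip_width: 0.005
grasp_force: 15.0
```

```bash
python3 - <<'E'
from h import *
a=r.capture("side");cv2.imwrite("pics/e.png",cv2.resize(a[80:220,180:320],(560,560),interpolation=cv2.INTER_CUBIC))
m=r.mark_of("side","bread_lid_edge");print([(x["uv"],x["score"]) for x in m[:2]])
p=(.6508,.223,.2371);c,s=np.cos(p[2]),np.sin(p[2])
hz=.15
for q in(0.8,.9,1.0,1.1):
    lx=.085-np.hypot(.17,.012)*np.cos(q+np.arctan2(.012,.17));z=hz+np.hypot(.17,.012)*np.sin(q+np.arctan2(.012,.17))
    print(q,proj("side",[p[0]+c*lx,p[1]+s*lx,z]).round(1))
s=r.read_state();print(s["t"],s["tcp_pos"],s["force"])
E
```

```text
[([354.1, 300.1], 0.72), ([239.7, 113.7], 0.65)]
0.8 [235.7 123. ]
0.9 [237.8 119.5]
1.0 [240.  116.2]
1.1 [242.4 113.3]
7.425 [0.49760089 0.18707412 0.07476261] [-9.81804735 -4.20249594 28.82310078]
```

View pics/e.png

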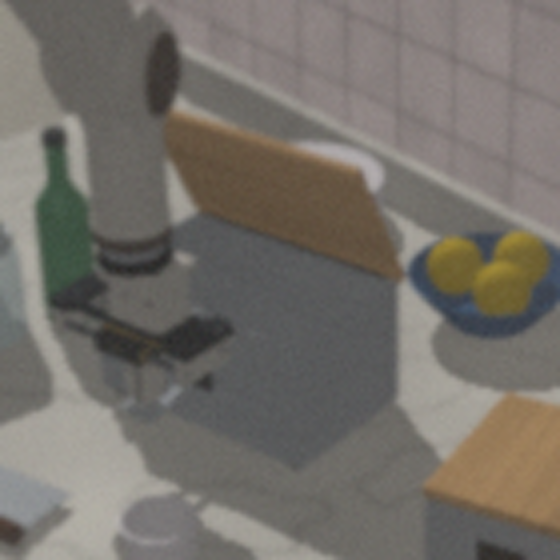

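The side picture shows the lid standing up, with its front edge at about (240,114). That matches the 1.1 rad prediction of (242,113). I'll keep holding.

Call:
drive_tool:
  series: "1 0 0 0 0 0 0; 1 0 0 0 0 0 0; 1 0 0 0 0 0 0; 1 0 0 0 0 0 0; 1 0 0 0 0 0 0; 1 0 0 0 0 0 0; 1 0 0 0 0 0 0; 1 0 0 0 0 0 0"

```text
t: 8.43
tcp_pos: [0.4976, 0.1871, 0.0748]
ee_rot: [-3.141, 0.002, -2.904]
force: [-10.0, -3.8, 28.4]
grip_width: 0.008
grasp_force: 15.0
```

Call:
drive_tool:
  series: "1 0 0 0 0 0 0; 1 0 0 0 0 0 0; 1 0 0 0 0 0 0; 1 0 0 0 0 0 0; 1 0 0 0 0 0 0; 1 0 0 0 0 0 0; 1 0 0 0 0 0 0; 1 0 0 0 0 0 0"

```text
t: 9.43
tcp_pos: [0.4976, 0.1871, 0.0748]
ee_rot: [-3.141, 0.002, -2.904]
force: [-8.9, -3.2, 29.0]
grip_width: -0.001
grasp_force: 15.0
```

Call:
drive_tool:
  series: "1 0 0 0 0 0 0; 1 0 0 0 0 0 0; 1 0 0 0 0 0 0; 1 0 0 0 0 0 0; 1 0 0 -0.02 0 0 0; 1 0 0 -0.02 0 0 0; 1 0 0 -0.02 0 0 0; 1 0 0 -0.02 0 0 0"

```text
t: 10.42
tcp_pos: [0.497, 0.1869, 0.0768]
ee_rot: [3.141, 0.001, -2.904]
force: [-1.2, 0.2, 1.5]
grip_width: 0.002
grasp_force: 1.2
```

Call:
drive_tool:
  series: "1 0 0 -0.02 0 0 0; 1 0 0 -0.02 0 0 0; 1 0 0 -0.02 0 0 0; 1 0 0 -0.02 0 0 0; 1 0 0 -0.02 0 0 0; 1 0 0 -0.02 0 0 0; 1 0 0 -0.02 0 0 0; 1 0 0 -0.02 0 0 0"

```text
t: 11.42
tcp_pos: [0.4963, 0.1866, 0.0863]
ee_rot: [-3.141, -0.001, -2.904]
force: [-4.7, -0.4, 5.4]
grip_width: 0.002
grasp_force: 2.3
```

Call:
drive_tool:
  series: "1 0 0 -0.02 0 0 0; 1 0 0 -0.02 0 0 0; 1 0 0 -0.02 0 0 0; 1 0 0 -0.02 0 0 0; 1 0 0 -0.02 0 0 0; 1 0 0 -0.02 0 0 0; 1 0 0 -0.02 0 0 0; 1 0 0 -0.02 0 0 0"

```text
t: 12.42
tcp_pos: [0.4971, 0.1868, 0.0961]
ee_rot: [3.142, 0.001, -2.904]
force: [-2.1, -1.3, 5.3]
grip_width: 0.006
grasp_force: 2.5
```

Call:
drive_tool:
  series: "1 0 0 -0.02 0 0 0; 1 0 0 -0.02 0 0 0; 1 0 0 -0.02 0 0 0; 1 0 0 -0.02 0 0 0; 1 0 0 -0.02 0 0 0; 1 0 0 -0.02 0 0 0; 1 0 0 -0.015 0 0 0; 1 0 0 -0.015 0 0 0"

```text
t: 13.42
tcp_pos: [0.4984, 0.1872, 0.1057]
ee_rot: [3.141, 0.003, -2.905]
force: [-1.0, -0.5, 4.8]
grip_width: 0.001
grasp_force: 2.6
```

Call:
drive_tool:
  series: "1 0 0 -0.015 0 0 0; 1 0 0 -0.015 0 0 0; 1 0 0 -0.015 0 0 0; 1 0 0 -0.015 0 0 0; 1 0 0 -0.015 0 0 0; 1 0 0 -0.015 0 0 0; 1 0 0 -0.015 0 0 0; 1 0 0 -0.015 0 0 0"

```text
t: 14.42
tcp_pos: [0.4993, 0.1874, 0.1131]
ee_rot: [3.141, 0.005, -2.905]
force: [5.6, 0.1, 5.0]
grip_width: 0.006
grasp_force: 2.6
```

Call:
drive_tool:
  series: "1 0 0 -0.015 0 0 0; 1 0 0 -0.015 0 0 0; 1 0 0 -0.015 0 0 0; 1 0 0 -0.015 0 0 0; 1 0 0 -0.015 0 0 0; 1 0 0 -0.015 0 0 0; 1 0 0 -0.015 0 0 0; 1 0 0 -0.015 0 0 0"

```text
t: 15.42
tcp_pos: [0.4965, 0.1867, 0.1192]
ee_rot: [-3.142, -0.0, -2.904]
force: [0.9, -0.1, 0.3]
grip_width: 0.006
grasp_force: 0.0
```

The fingers are free of the lever. I'll back off and check.

Call:
drive_tool:
  series: "1 0 0 -0.2 0 0 0; 1 0 0 -0.5 0 0 0; 1 0 0 -0.6 0 0 0; 1 0.3 0 -0.4 0 0 0; 1 0.5 0 -0.2 0 0 0; 1 0.5 0 0 0 0 0; 1 0 0 0 0 0 0; 1 0 0 0 0 0 0"

```text
t: 16.42
tcp_pos: [0.4218, 0.1686, 0.2341]
ee_rot: [3.142, 0.002, -2.904]
force: [0.3, 0.8, -0.7]
grip_width: 0.006
grasp_force: 0.0
```

```bash
python3 - <<'E'
from h import *
a=r.capture("side");cv2.imwrite("pics/f.png",a)
s=r.read_state();print(s["t"],s["tcp_pos"],s["force"])
E
```

```text
16.475 [0.42189224 0.1686743  0.23388386] [ 0.60144809  0.01298139 -0.11684998]
```

View pics/f.png

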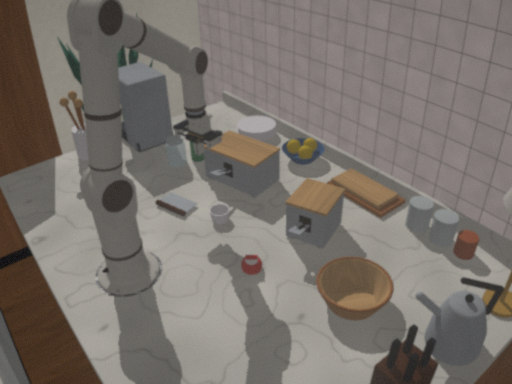

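The bread box lid at (242,150) is shut and its lever (222,172) is back at rest. The caddy and the bystanders haven't moved, and the arm is clear.

```bash
python3 -c "
from workcell import r
print(r.finish_job())"
```

```text
the job is handed in; nothing more can be done
None
```

I pressed the bread box lever to its stop, held the lid fully open for over three seconds, then eased it shut over about five seconds. The final picture shows the lid shut and everything else where it stood, and the job is handed in.

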